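Raise the parts-cleaning cabinet's sash to its working mark

ROBOT

A 6-joint arm with a two-finger parallel gripper is mounted at the origin on the work surface. World frame = base frame: x ahead of the robot, y to its left, z up, the work surface at z = 0. Lengths are in m, angles in rad, forces in N, time in s.
With the tool pointing down it reaches from about 0.275 to 0.875 m from the base axis. Payload 12.5 kg.
Tool frame: the origin (TCP) lies at the very end of the fingers, on their centre line; the grasp point (between the pads) lies 19 mm behind it; x points along the fingers, y is the direction in which the jaws open and shut, and the axes are right-handed (so a half turn about x gives the same grasp; the last joint's range is limited). The gripper opens to 85 mm and grips with 20 to 120 N. Pads are 22 mm wide; open, the fingers measure 114 mm over their backs; the gripper's body (76 mm by 85 mm) begins 54 mm behind the grasp point. The pads swing forward as they close: fully open they stand 13 mm farther back than shut.
Start: joints at [-1.331, 0.351, 1.652, -0, 1.139, -0.085], TCP at [0.176, -0.521, 0.231] pointing down, gripper open.
Joint ranges: [-2.75, 2.75], [-0.79, 2.1], [0.01, 2.65], [-1.57, 4.71], [0.07, 3.14], [-2.87, 2.87]. Speed limits (rad/s): [2.22, 2.22, 2.79, 3.14, 3.14, 3.14].

INTERFACE

Orientations are given as a 3x3 rotation matrix whose columns are the frame's x, y, z axes.
In Python, from bench import manip gives the robot as it stands. Calls block until the motion is done:
- manip.move_ptp(position, orientation): joint-space move of the TCP to a pose.
- manip.move_l(position, attitude=None, max_speed=0.15): straight line of the TCP; attitude=None keeps the orientation; max_speed is the mean speed in m/s.
- manip.move_j(angles): joint-space move.
- manip.set_gripper(opening, effort=None): opening from 0.0 (shut) to 1.0 (fully open); effort is the grip in N (None keeps the last); returns when the fingers have stopped.
- manip.dwell(seconds).
- manip.inverse_kinematics(position, orientation): joint angles nearest the present ones, or None.
- manip.grab_frame(name): name is "scene" or "side" or "wrist"; returns (picture, depth): 400x640x3 uint8, red, green, blue; 400x640 float32, m along the optical axis (not along the pixel's ray), 0 where there is no reading.
- manip.get_calibration(name): a dict with "camera_matrix" (3x3 intrinsics, pixels), "k1" (the pictures are not rectified: a ray, as slopes to the right and down, at radius r is drawn at 1 + k1 r^2 times it, then the intrinsics apply), "R" (3x3) and "t" (3): a world point X has camera coordinates R X + t. Camera axes: x right, y down, z forward; pixel columns grow to the right and rows downward; lengths in m; the calibration is good to about 2 mm. A picture is of the moment at which its call begins: read the wrist's pose just before it. get_calibration takes no time and is no camera call; for the wrist camera it gives the pose at the moment of the call.
A pose or a line that the arm cannot do raises manip.Unreachable and nothing moves.
- manip.sign_off(): hands the job in, once; it reports no verdict.
Trained networks look in the newest picture that a camera, given by its name, has taken for a name from the list of things; names that differ only in an ending like _2 or _b are one class to them, and where a whole thing is asked for, a point or a joint stands for the part that bears it (a point fixed in the world has none). Each returns a list of dicts, best first, with "confidence" (0 to 1); they miss things now and then, are a little off and sometimes report something else, mostly with a low value. They report only what shows in the picture. A call takes as long as a camera call.
- manip.look_for(camera, name): "at" ([x, y, z] in m, in world coordinates, good to about 4 mm: the middle of the surface that is visible of it).
Readings, each from a call of its own:
- manip.current_time(): time.
- manip.current_qpos(): joint angles.
- manip.current_joint_vel(): joint speeds.
- manip.current_joint_torque(): joint torques, N m.
- manip.current_ee_pos(): TCP position.
- manip.current_tcp_rot(): TCP orientation.
- manip.current_force(): force on the tool from outside, world axes, zero at the start.
- manip.current_ft_torque(): the same for the moment, N m.
- manip.current_grip_width(): opening from 0.0 (shut) to 1.0 (fully open).
Only numpy, scipy, OpenCV 4.12 (cv2) and the standard library are available. Lean on these libraries where they do the work, as an engineer would, in place of code of your own. Each camera call takes 0.05 s, during which the arm holds its last target.

TASK

Open the parts-cleaning cabinet for work: put the fingertips beneath the lip of its counterweighted window and ease the window up until the underside of the lip is level with the tip of the pointer clamped on the jamb, then come away and leave it standing there. Push only from beneath: do not grip the lip, press on top of it or push on the clear pane. Leave the can, the jar, the brush and the hub where they are.

Things in the scene. Friction and masses are not known exactly. Their poses are not given: they have to be found in the camera images.
- booth: Bench-top parts-cleaning cabinet, fixed, grey steel and aluminium with clear sides; 420 wide, 250 deep, 590 high at its two front jambs. Origin on the bench, middle of the front face; x points into the cabinet, y along the front (left for someone facing it), z up. The 90 high base and the jambs (25 wide, y = +-185 to +-210) have their front at x = 0. Counterweights hang beside the jambs, out to y = +-240
- sash (a joint): How far the window has been pushed up, m: 0 = shut (underside of the lip 100 mm above the bench), up to 0.22. Its weight and counterweights cancel to within about 2 N and the guides rub with about 4 N (more when fast: 8 N per m/s), so 2 to 7 N move it, and it stays where it is left
- lip_bar: The lip: a level aluminium ledge along the foot of the window, 330 long, 10 thick, round nose. Origin on its underside, mid-length, 5 mm behind its front edge; axes as the booth's. Its front edge is 45 in front of the cabinet's front face (x = -45 of the booth), so there is 45 of free depth under it before the base
- lip_cover: Sloping aluminium face on top of the lip, 330 long, rising from just behind the nose to the window's bottom rail 32 above the lip's underside; origin in its middle. Not to be touched
- pane: Clear plastic pane of the window, 336 wide, 210 high, 5 thick, upright; origin in the middle of its lower edge, 35 above the lip's underside. Not to be pushed on
- mark (a point): Tip of the pointer: a black cone, 20 long, lying level on a dark steel clamp block (50 deep, 22 wide, 26 high, black thumb screw in front) on the front of the right-hand jamb, set 230 to 295 above the bench. It points along the front at the window; the tip is at x = -40, y = -168 of the booth, 3 mm past the lip's right end, which passes it freely. The lip's underside belongs at this height
- spray_can: Upright can, 65 across, 190 high, standing on the bench to the right of the cabinet's front; origin at the centre of its underside. Leave alone
- bolt_jar: Glass jar with a black lid, 72 across, 95 high, standing on the bench to the left of the cabinet; origin at the centre of its underside. Leave alone
- brush: Brush with a wooden handle, 200 long, lying on the bench in front and to the right of the cabinet; origin at its middle on the underside. Leave alone
- hub: Steel wheel hub with a flange, 110 across, 55 high, standing on the tray inside the cabinet; origin at the centre of its underside. Leave alone

How it is judged:
On the way:
1. the fingers are pushing the window up by its lip, which has risen at least 40 mm (contact force between the fingers and lip_bar above 0.5 N and distance of lip_bar from where it was at the start of the episode above 0.04 m and z of lip_bar in the frame of mark below -0.012 m), for 0.1 s.
At the end, for the whole second after the job is handed in: the window stands still with the underside of its lip within 10 mm of the height of the pointer's tip, and the can, jar, brush and hub are within 20 mm of where they stood (z of lip_bar in the frame of mark between -0.01 and 0.01 m and velocity of joint sash between -0.005 and 0.005 m/s and distance of each of spray_can, bolt_jar, brush, hub from where it was at the start of the episode below 0.02 m); the robot touches nothing.
It fails at once if the lip is gripped or pressed from above (more than 2 N on its sloping top) (contact force between anything else and lip_cover above 2 N).
It fails at once if the clear pane is pushed on (more than 3 N) (contact force between anything else and pane above 3 N).
It fails at once if the window is flung (faster than 0.5 m/s) (velocity of joint sash above 0.5 m/s or velocity of joint sash below -0.5 m/s).
It fails at once if a bystander is moved by more than 20 mm or lifted (distance of any of spray_can, bolt_jar, brush, hub from where it was at the start of the episode above 0.02 m).
It also fails if it takes over 38 s, if anything falls off the work surface, if the arm or the gripper's body presses on something with over 40 N, if the wrist force passes 120 N, or if a joint passes its speed limit or range.

## Working session

There is one attempt and no reset: what is moved stays moved. The work goes in short steps, each a Python script; the robot and the scene stay as the last script left them, time stands still between calls to the robot, and variables do not carry over. Pictures are saved under pics/ and viewed, and the job is handed in when it is done.

```bash
ls; mkdir -p pics; python3 - <<'E'
from bench import manip
import cv2, numpy as np
print(manip.current_time())
for c in ["scene","side"]:
    p,d=manip.grab_frame(c); cv2.imwrite(f"pics/{c}0.png",p[:,:,::-1]); np.save(f"pics/{c}0.npy",d)
    k=manip.get_calibration(c); print(c,k["camera_matrix"],k["k1"],k["R"],k["t"])
    for n in ["booth","lip_bar","lip_cover","mark","spray_can","brush","bolt_jar"]:
        try: print(n,[(np.round(r["at"],4),round(r["confidence"],2)) for r in manip.look_for(c,n)[:2]])
        except Exception as e: print(n,e)
print(manip.current_time())
E
```

```text
pics
0.0
scene [[420.46812692   0.         319.60486255]
 [  0.         420.46812692 200.22420118]
 [  0.           0.           1.        ]] -0.029449175121490565 [[ 0.88121781 -0.47257021  0.01151391]
 [-0.41560571 -0.78613957 -0.4574456 ]
 [ 0.2252267   0.39832396 -0.88916306]] [-0.49286881  0.29060229  1.30754741]
booth [(array([0.606 , 0.0946, 0.3839]), 0.71)]
lip_bar [(array([0.5395, 0.0156, 0.1178]), 0.94)]
lip_cover [(array([0.5569, 0.0322, 0.1366]), 0.68)]
mark [(array([ 0.7091, -0.1148,  0.2432]), 0.49)]
spray_can [(array([ 0.6901, -0.2175,  0.1603]), 0.58)]
brush []
bolt_jar [(array([0.579 , 0.0581, 0.2563]), 0.38)]
side [[421.33052399   0.         318.37360553]
 [  0.         421.33052399 197.5312337 ]
 [  0.           0.           1.        ]] -0.027519476376222644 [[-0.37731502 -0.92606429  0.00618909]
 [-0.72657394  0.29187776 -0.622011  ]
 [ 0.57421572 -0.23919092 -0.78298404]] [0.16444449 0.54381449 0.95336957]
booth [(array([0.5513, 0.1725, 0.3808]), 0.87)]
lip_bar [(array([0.5095, 0.0456, 0.1136]), 0.72)]
lip_cover [(array([0.5426, 0.0462, 0.1322]), 0.56)]
mark [(array([ 0.7054, -0.1007,  0.2347]), 0.79), (array([ 0.6815, -0.1955,  0.1282]), 0.37)]
spray_can [(array([ 0.6852, -0.1916,  0.1271]), 0.82)]
brush []
bolt_jar [(array([0.3453, 0.2801, 0.0982]), 0.73), (array([ 0.6842, -0.1951,  0.1295]), 0.28)]
0.8
```

View pics/scene0.png

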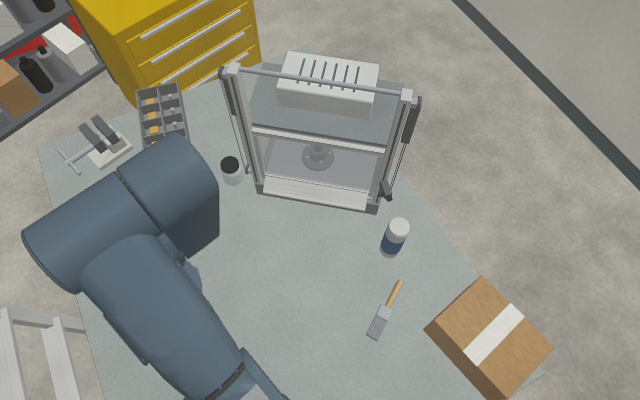

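View pics/side0.png

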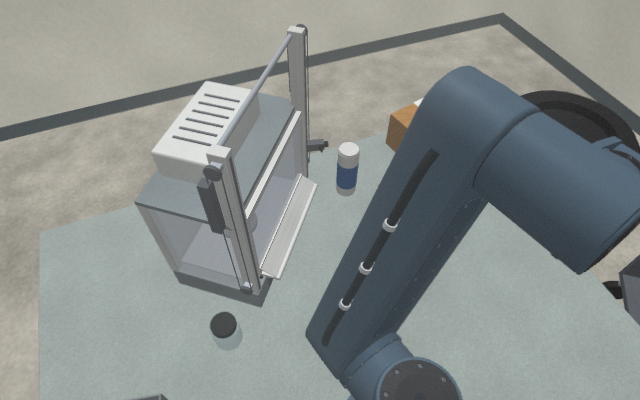

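The scene view shows the cabinet at x 220–420, y 55–212 px, with its lip along roughly (262,185)–(368,210). The can is at (395,238) and the brush at (385,310). The clamp is near (387,190). Next I'll zoom in.

```bash
python3 - <<'E'
import cv2
a=cv2.imread("pics/scene0.png")[150:230,240:430]; b=cv2.imread("pics/side0.png")[110:310,220:350]
cv2.imwrite("pics/sc_z.png",cv2.resize(a,None,fx=4,fy=4,interpolation=cv2.INTER_CUBIC))
cv2.imwrite("pics/sd_z.png",cv2.resize(b,None,fx=3,fy=3,interpolation=cv2.INTER_CUBIC))
E
```

```text
(no output)
```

View pics/sc_z.png

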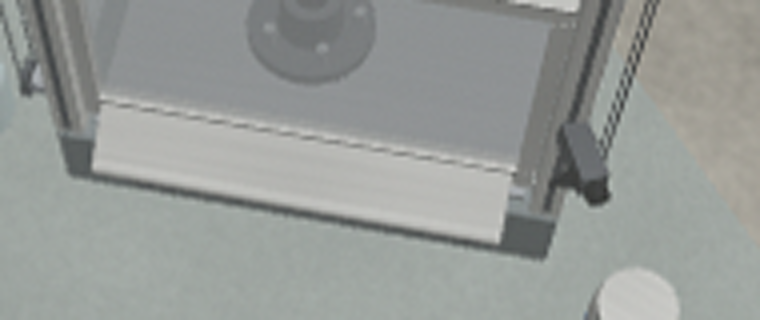

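View pics/sd_z.png

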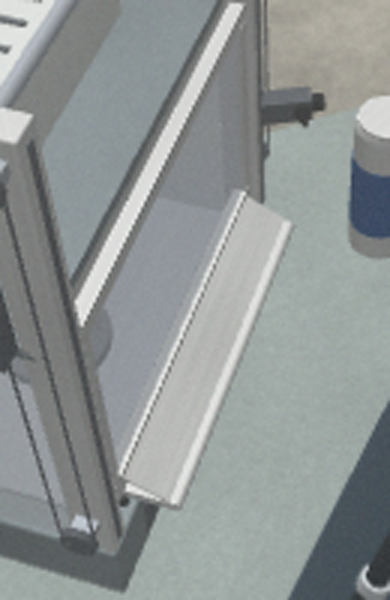

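```bash
cat > h.py <<'E'
from bench import manip
import cv2, numpy as np
def ray(c,u,v,k=None):
    k=k or manip.get_calibration(c); K=k["camera_matrix"]
    xd=np.array([(u-K[0,2])/K[0,0],(v-K[1,2])/K[1,1]]); x=xd.copy()
    for _ in range(10): x=xd/(1+k["k1"]*(x@x))
    R=np.array(k["R"]); return -R.T@np.array(k["t"]), R.T@np.array([x[0],x[1],1.])
def onz(c,u,v,z):
    o,d=ray(c,u,v); return o+d*(z-o[2])/d[2]
def dep(c,u,v,D):
    o,d=ray(c,u,v); return o+d*D[int(round(v)),int(round(u))]
def proj(c,X,k=None):
    k=k or manip.get_calibration(c); x=np.array(k["R"])@X+k["t"]; s=x[:2]/x[2]; s=s*(1+k["k1"]*(s@s)); K=k["camera_matrix"]
    return K[0,0]*s[0]+K[0,2],K[1,1]*s[1]+K[1,2]
E
python3 - <<'E'
from h import *
np.set_printoptions(precision=4,suppress=True)
print("scene L,R",onz("scene",263,193.5,.106),onz("scene",365,210.8,.106))
print("side L,R",onz("side",280,278.7,.106),onz("side",317.3,184,.106))
S=np.load("pics/scene0.npy");D=np.load("pics/side0.npy")
# base corners (top z .09)
print("base front corners scene", onz("scene",240+80/4,150+178/4,0), onz("scene",240+545/4,150+258/4,0))
for u,v in [(384,186),(386,190),(388,196)]: print("clamp",dep("scene",u,v,S))
for u,v in [(310,144),(316,146),(322,146),(325,142)]: print("clamp side",dep("side",u,v,D))
for n,u,v in [("can",398,225),("brush",385,315),("brush",395,293),("brush",371,335)]: print(n,dep("scene",u,v,S))
print(manip.current_time())
E
```

```text
scene L,R [0.4137 0.1168 0.106 ] [ 0.6725 -0.0901  0.106 ]
side L,R [0.4167 0.1151 0.106 ] [ 0.6766 -0.0939  0.106 ]
base front corners scene [0.4164 0.175  0.    ] [ 0.7359 -0.0817  0.    ]
clamp [ 0.7131 -0.0992  0.2473]
clamp [ 0.7111 -0.1131  0.2475]
clamp [ 0.7093 -0.129   0.2391]
clamp side [ 0.7157 -0.0867  0.2419]
clamp side [ 0.706  -0.1012  0.2376]
clamp side [ 0.6987 -0.1166  0.2386]
clamp side [ 0.7106 -0.1308  0.2385]
can [ 0.7056 -0.2039  0.1876]
brush [ 0.5764 -0.3865  0.0165]
brush [ 0.6397 -0.344   0.0168]
brush [ 0.508  -0.4168  0.0185]
0.8
```

```bash
cat >> h.py <<'E'
np.set_printoptions(precision=4,suppress=True)
YB=np.array([0.4152-0.67455,0.116+0.092,0]); YB/=np.linalg.norm(YB); XB=np.array([YB[1],-YB[0],0]); ZB=np.array([0,0,1.])
O=np.array([0.5449,0.012,0])+0.045*XB
def W(x,y,z): return O+x*XB+y*YB+z*ZB
def rot(pitch,roll):  # pitch>0: tool nose up
    a=np.deg2rad(pitch); x=np.cos(a)*XB+np.sin(a)*ZB; y=YB.copy(); z=np.cross(x,y)
    r=np.deg2rad(roll); y2=np.cos(r)*y+np.sin(r)*z; return np.column_stack([x,y2,np.cross(x,y2)])
E
python3 - <<'E'
from h import *
print(O,XB,W(-.04,-.168,.235))
k=manip.get_calibration("wrist"); R=np.array(k["R"]); c=-R.T@k["t"]; T=manip.current_tcp_rot(); p=manip.current_ee_pos()
print("cam in tool",T.T@(c-p)); print("cam axes in tool",T.T@R.T)
for roll in (0,180,90,-90):
  for pitch in (-30,-15,0,10):
    print(roll,pitch,[manip.inverse_kinematics(W(x,0,z),rot(pitch,roll)) for x,z in [(-.2,.2),(-.02,.08),(-.02,.26)]])
E
```

```text
[0.5731 0.0471 0.    ] [0.6256 0.7801 0.    ] [ 0.6791 -0.0892  0.235 ]
cam in tool [-0.1432 -0.0003 -0.0707]
cam axes in tool [[ 0.0003 -0.2777  0.9607]
 [ 1.      0.001  -0.    ]
 [-0.001   0.9607  0.2777]]
0 -30 [array([-0.8687,  0.3963,  2.1067,  1.1013,  1.2634,  2.2317]), array([-0.4452,  0.6946,  2.059 ,  1.5639,  1.003 ,  2.0229]), array([-0.4452,  0.3116,  2.0156,  1.307 ,  1.0619,  2.5162])]
0 -15 [array([-0.9305,  0.545 ,  2.1149,  1.2263,  1.4538,  2.0392]), array([-0.5047,  0.8428,  2.0507,  1.6713,  1.2752,  1.8265]), array([-0.5047,  0.4248,  2.071 ,  1.5453,  1.2601,  2.2432])]
0 0 [array([-0.9512,  0.712 ,  2.1018,  1.3095,  1.6584,  1.887 ]), array([-0.5254,  1.0065,  2.0023,  1.72  ,  1.5509,  1.7022]), array([-0.5254,  0.5746,  2.0907,  1.7048,  1.502 ,  2.0424])]
0 10 [array([-0.942 ,  0.8252,  2.0819,  1.3518,  1.8019,  1.8031]), array([-0.5162,  1.114 ,  1.9505,  1.7435,  1.7326,  1.6479]), array([-0.5162,  0.6843,  2.0824,  1.7829,  1.6752,  1.9428])]
180 -30 [array([-0.8687,  0.3963,  2.1067,  1.1013,  1.2634, -0.9099]), array([-0.4452,  0.6946,  2.059 ,  1.5
[... 1324 characters left out ...]
 0.6946,  2.059 ,  1.5639,  1.003 ,  0.4521]), array([-0.4452,  0.3116,  2.0156,  1.307 ,  1.0619,  0.9454])]
-90 -15 [array([-0.9305,  0.545 ,  2.1149,  1.2263,  1.4538,  0.4684]), array([-0.5047,  0.8428,  2.0507,  1.6713,  1.2752,  0.2557]), array([-0.5047,  0.4248,  2.071 ,  1.5453,  1.2601,  0.6724])]
-90 0 [array([-0.9512,  0.712 ,  2.1018,  1.3095,  1.6584,  0.3162]), array([-0.5254,  1.0065,  2.0023,  1.72  ,  1.5509,  0.1314]), array([-0.5254,  0.5746,  2.0907,  1.7048,  1.502 ,  0.4716])]
-90 10 [array([-0.942 ,  0.8252,  2.0819,  1.3518,  1.8019,  0.2323]), array([-0.5162,  1.114 ,  1.9505,  1.7435,  1.7326,  0.0771]), array([-0.5162,  0.6843,  2.0824,  1.7829,  1.6752,  0.372 ])]
```

```bash
python3 - <<'E'
from h import *
manip.set_gripper(0.0,20); print(manip.current_time())
manip.move_ptp(W(-.20,-.06,.17),rot(0,180)); print(manip.current_time(),manip.current_ee_pos())
print(manip.current_force())
p,d=manip.grab_frame("wrist"); cv2.imwrite("pics/w1.png",p[:,:,::-1]); np.save("pics/w1.npy",d)
import pickle; pickle.dump(manip.get_calibration("wrist"),open("pics/w1.pkl","wb"))
for n in ["mark","lip_bar"]: print(n,[(np.round(r["at"],4),round(r["confidence"],2)) for r in manip.look_for("wrist",n)[:2]])
k=manip.get_calibration("wrist")
print("pred tip .235",proj("wrist",W(-.04,-.168,.235)),"lip ends",proj("wrist",W(-.045,-.165,.1)),proj("wrist",W(-.045,.165,.1)))
E
```

```text
1.5667
3.3167 [ 0.4947 -0.1469  0.1702]
[-0.6293  0.3672 -0.1579]
mark [(array([ 0.7065, -0.112 ,  0.2332]), 0.81)]
lip_bar [(array([0.5411, 0.008 , 0.1159]), 0.64)]
pred tip .235 (np.float64(446.4416746754795), np.float64(107.08581744402898)) lip ends (np.float64(430.88047246151086), np.float64(254.95960296506647)) (np.float64(86.70387341565814), np.float64(253.0705445895038))
```

View pics/w1.png

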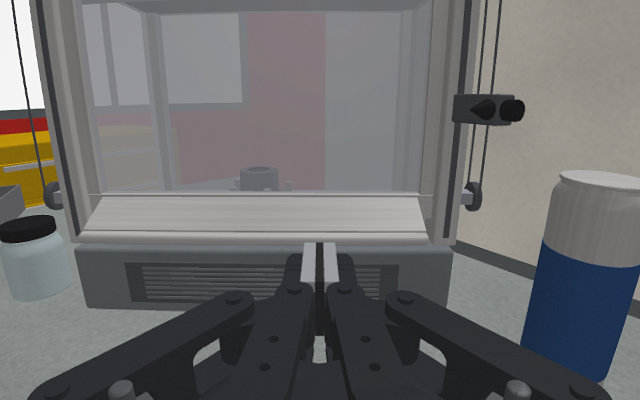

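```bash
python3 - <<'E'
import cv2
p=cv2.imread("pics/w1.png")
cv2.imwrite("pics/w1a.png",cv2.resize(p[80:140,420:540],None,fx=6,fy=6,interpolation=cv2.INTER_CUBIC))
a=cv2.resize(p[180:270,380:480],None,fx=4,fy=4,interpolation=cv2.INTER_CUBIC);b=cv2.resize(p[180:270,60:160],None,fx=4,fy=4,interpolation=cv2.INTER_CUBIC)
cv2.imwrite("pics/w1b.png",cv2.hconcat([b,a]))
E
```

```text
(no output)
```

View pics/w1a.png

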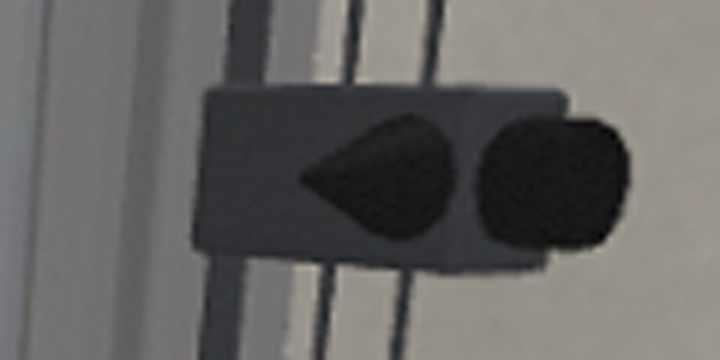

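View pics/w1b.png

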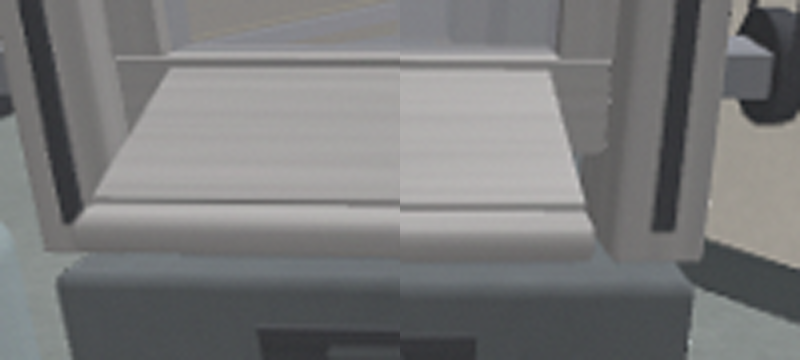

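```bash
python3 - <<'E'
from h import *
import pickle
k=pickle.load(open("pics/w1.pkl","rb")); D=np.load("pics/w1.npy")
def B(P): P=P-O; return np.array([P@XB,P@YB,P[2]])
def at(u,v):
    o,d=ray("wrist",u,v,k); return B(o+d*D[v,u])
o,_=ray("wrist",320,200,k); print("cam",B(o))
for n,u,v in [("tip",471,110),("tip",473,110),("cone",480,110),("cone",488,110),("block",456,110),("block top",460,95),("block bot",458,120),("nose",427,240),("nose",400,241),("nose",250,240),("nose",150,239),("nose",82,237),("noseT",250,234),("base",250,255),("base",430,255),("jambR",455,200),("jambL",55,200)]: print(n,at(u,v))
c,d=ray("wrist",470,109.7,k)
for x in (-.035,-.04,-.045): 
    s=(x-B(c)[0])/(d@XB); print("tip at x",x,B(c+d*s))
E
```

```text
cam [-0.3429 -0.0599  0.2418]
tip [-0.0529 -0.1842  0.2333]
tip [-0.0533 -0.1857  0.2333]
cone [-0.0553 -0.1907  0.2335]
cone [-0.053  -0.1985  0.2335]
block [-0.0141 -0.1865  0.2319]
block top [-0.0164 -0.1881  0.2454]
block bot [-0.0166 -0.1884  0.2229]
nose [-0.0493 -0.1585  0.117 ]
nose [-0.048  -0.1339  0.1156]
nose [-0.0476  0.0036  0.1162]
nose [-0.0465  0.0981  0.116 ]
nose [-0.0469  0.1649  0.1174]
noseT [-0.0415  0.0046  0.1197]
base [-0.0026  0.0143  0.0797]
base [-0.0033 -0.1789  0.08  ]
jambR [-0.0038 -0.1989  0.1418]
jambL [0.0049 0.2274 0.1386]
tip at x -0.035 [-0.035  -0.1909  0.233 ]
tip at x -0.04 [-0.04   -0.1888  0.2331]
tip at x -0.045 [-0.045  -0.1867  0.2333]
```

```bash
python3 - <<'E'
from h import *
import pickle
k=pickle.load(open("pics/w1.pkl","rb")); DW=np.load("pics/w1.npy")
S=np.load("pics/scene0.npy");DS=np.load("pics/side0.npy")
def B(P): P=P-O; return np.array([P@XB,P@YB,P[2]])
def at(c,u,v,D,k=None):
    o,d=ray(c,u,v,k); return B(o+d*D[v,u])
print("wrist column 250")
for v in range(226,262,2): print(v,at("wrist",250,v,DW,k))
print("wrist row 110")
for u in range(440,530,5): print(u,at("wrist",u,110,DW,k))
print("scene col 315")
for v in range(194,212): print(v,at("scene",315,v,S))
print("side row 230")
for u in range(284,308,2): print(u,at("side",u,230,DS))
E
```

```text
wrist column 250
226 [-0.0325  0.0061  0.1242]
228 [-0.0356  0.0055  0.1234]
230 [-0.0376  0.0052  0.1221]
232 [-0.0371  0.0054  0.1199]
234 [-0.0415  0.0046  0.1197]
236 [-0.046   0.0038  0.1195]
238 [-0.0464  0.0038  0.1177]
240 [-0.0476  0.0036  0.1162]
242 [-0.0477  0.0037  0.1143]
244 [-0.047  0.004  0.112]
246 [0.0104 0.0165 0.0844]
248 [0.006  0.0157 0.084 ]
250 [0.0018 0.0149 0.0835]
252 [-0.0029  0.0141  0.0834]
254 [-0.004   0.014   0.0815]
256 [-0.0026  0.0144  0.0786]
258 [-0.0034  0.0144  0.0766]
260 [-0.0025  0.0147  0.0738]
wrist row 110
440 [ 0.0015 -0.1768  0.2312]
445 [-0.0019 -0.1805  0.2314]
450 [-0.004  -0.1846  0.2315]
455 [-0.014  -0.1857  0.2319]
460 [-0.019  -0.1884  0.2321]
465 [-0.0233 -0.1913  0.2323]
470 [-0.0527 -0.1834  0.2332]
475 [-0.0541 -0.187   0.2334]
480 [-0.0553 -0.1907  0.2335]
485 [-0.0539 -0.1955  0.2335]
490 [-0.0539 -0.1998  0.2336]
495 [-0.0529 -0.2045  0.2336]
500 [-0.0538 -0.2083  0.2337]
505 [-0.0583 -0.2102  0.2339]
510 [-0.0614 -0.2127  0.2341]
515 [-0.0604 -0.2175  0.2342]
520 [-0.0584 -0.2229  0.2342]
525 [ 1.531  -1.1616  0.1927]
s
[... 225 characters left out ...]
1 [-0.0482 -0.0031  0.1216]
202 [-0.0482 -0.0031  0.1146]
203 [-0.0087  0.0043  0.0282]
204 [-0.0049  0.005   0.013 ]
205 [-0.0039  0.0052  0.0032]
206 [-0.0067  0.0046  0.0012]
207 [-0.0105  0.0039  0.0013]
208 [-0.0141  0.0032  0.0008]
209 [-0.02    0.0021  0.0053]
210 [-0.0229  0.0015  0.0034]
211 [-0.0212  0.0018 -0.0078]
side row 230
284 [-0.0124  0.0369  0.1345]
286 [-0.0172  0.0344  0.1331]
288 [-0.0223  0.0325  0.1325]
290 [-0.0256  0.0265  0.1255]
292 [-0.0306  0.0244  0.1245]
294 [-0.036   0.0232  0.1252]
296 [-0.0396  0.0173  0.1184]
298 [-0.0452  0.0165  0.1197]
300 [-0.0215 -0.0626 -0.0026]
302 [-0.0274 -0.0643 -0.0023]
304 [-0.0342 -0.0636  0.0014]
306 [-0.0406 -0.064   0.0037]
```

```bash
cat >> h.py <<'E'
O=O-0.0035*XB+0.004*YB
E
python3 - <<'E'
from h import *
R=rot(0,180)
manip.move_l(W(-.13,0,.09),R,0.15); f0=manip.current_force(); print(manip.current_time(),manip.current_ee_pos(),f0)
p,d=manip.grab_frame("scene"); cv2.imwrite("pics/s2.png",p[100:300,200:500,::-1].repeat(2,0).repeat(2,1))
p,d=manip.grab_frame("side"); cv2.imwrite("pics/d2.png",p[100:350,180:500,::-1].repeat(2,0).repeat(2,1))
manip.move_l(W(-.018,0,.09),R,0.08); print(manip.current_time(),manip.current_ee_pos(),manip.current_force()-f0)
p,d=manip.grab_frame("wrist"); cv2.imwrite("pics/w2.png",p[:,:,::-1])
E
```

```text
4.4333 [ 0.4867 -0.0551  0.0903] [ 0.2181 -1.2444 -0.9316]
6.0833 [0.5564 0.0325 0.09  ] [-0.0671  1.449   0.7157]
```

View pics/d2.png

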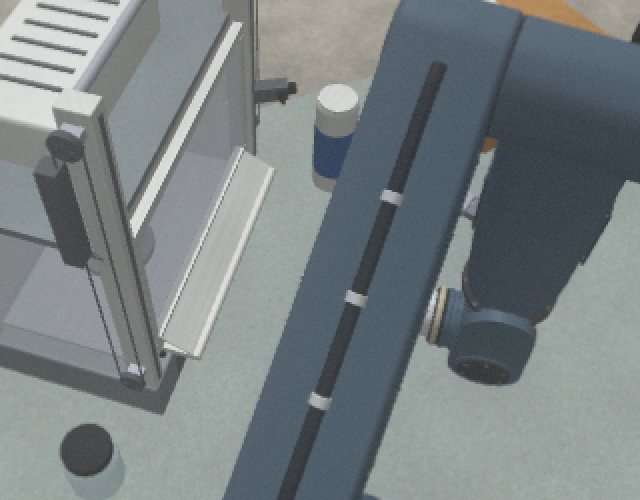

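View pics/w2.png

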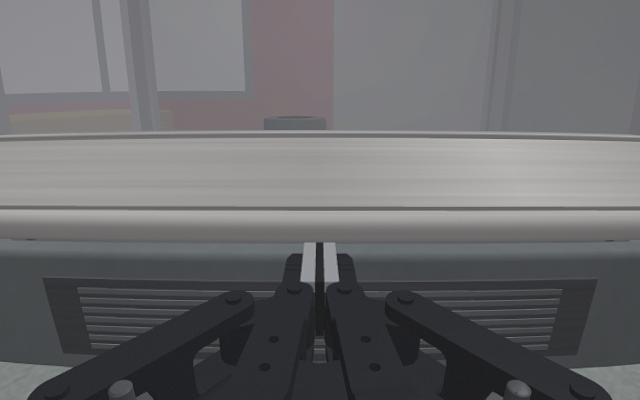

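```bash
python3 - <<'E'
from h import *
def B(P): P=P-O; return np.array([P@XB,P@YB,P[2]])
k=manip.get_calibration("wrist"); print(k["camera_matrix"][0],B(manip.current_ee_pos()))
p,D=manip.grab_frame("wrist")
print("cam",B(ray("wrist",320,200)[0]))
for v in range(206,256,3):
    print(v,B(dep("wrist",280,v,D)),B(dep("wrist",312,v,D)))
E
```

```text
[348.5978   0.     319.1773] [-0.0183 -0.0002  0.09  ]
cam [-0.1608  0.0002  0.1614]
206 [-0.0337  0.0152  0.1216] [-0.0338  0.003   0.1216]
209 [-0.0335  0.0153  0.1203] [-0.0337  0.003   0.1204]
212 [-0.0353  0.0151  0.1197] [-0.0352  0.003   0.1196]
215 [-0.0387  0.0148  0.1196] [-0.0395  0.0029  0.1199]
218 [-0.0411  0.0145  0.1193] [-0.0417  0.0029  0.1195]
221 [-0.0418  0.0145  0.1184] [-0.0426  0.0028  0.1187]
224 [-0.0434  0.0143  0.1179] [-0.043   0.0028  0.1177]
227 [-0.0441  0.0143  0.1169] [-0.0436  0.0028  0.1168]
230 [-0.0452  0.0142  0.1162] [-0.0454  0.0028  0.1163]
233 [-0.0452  0.0142  0.1151] [-0.0446  0.0028  0.1149]
236 [-0.0434  0.0145  0.1132] [-0.0443  0.0028  0.1136]
239 [-0.044   0.0144  0.1123] [-0.0446  0.0028  0.1126]
242 [0.0155 0.0217 0.0855] [0.0149 0.0042 0.0858]
245 [0.0133 0.0215 0.0847] [-0.0252  0.0033  0.1017]
248 [0.0093 0.0211 0.0847] [-0.0279  0.0032  0.1015]
251 [0.0056 0.0207 0.0847] [-0.0319  0.0032  0.102 ]
254 [0.0037 0.0205 0.0838] [-0.0338  0.0031  0.1015]
```

```bash
python3 - <<'E'
from h import *
f0=manip.current_force()
for z,s in [(.102,.03),(.13,.05),(.19,.06),(.214,.04)]:
    manip.move_l(W(-.018,0,z),None,s); print(round(manip.current_time(),2),manip.current_ee_pos(),manip.current_force()-f0)
manip.dwell(.2)
p,D=manip.grab_frame("wrist"); cv2.imwrite("pics/w3.png",p[:,:,::-1])
for v in (228,232,236,239): print(dep("wrist",312,v,D)[2])
p,D=manip.grab_frame("side"); cv2.imwrite("pics/d3.png",p[80:300,180:400,::-1].repeat(2,0).repeat(2,1))
E
```

```text
6.73 [0.5566 0.0328 0.1023] [-0.0268  0.4997  0.3806]
7.44 [0.5565 0.0328 0.1304] [-0.5551  0.501  -0.7871]
8.59 [0.5566 0.0328 0.1901] [ 0.1816 -0.2655 -0.1396]
9.34 [0.5565 0.0328 0.2144] [ 0.7389  0.3734 -0.8356]
0.23641209329972954
0.2366397386751229
0.23616558850221603
0.23621426816681323
```

View pics/w3.png

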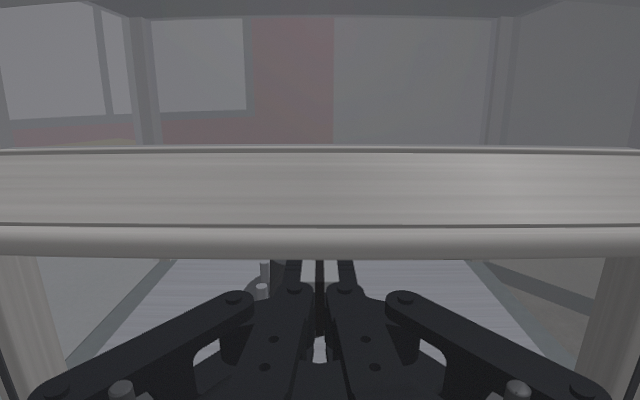

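View pics/d3.png

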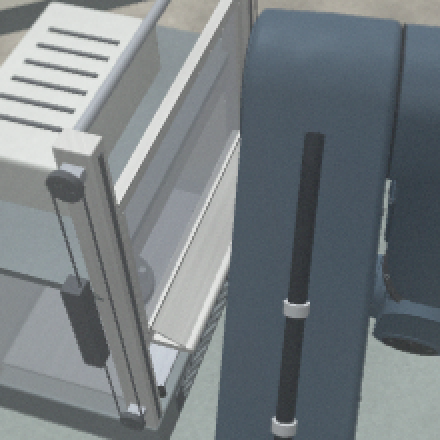

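```bash
python3 - <<'E'
from h import *
import pickle
manip.move_l(W(-.018,0,.208),None,.04)
manip.move_l(W(-.15,0,.19),None,.12)
manip.move_l(W(-.2,-.06,.165),None,.12); manip.dwell(.2)
p,D=manip.grab_frame("wrist"); k=manip.get_calibration("wrist"); print(manip.current_time())
pickle.dump((k,D),open("pics/w4.pkl","wb"))
cv2.imwrite("pics/w4.png",p[:,:,::-1]); cv2.imwrite("pics/w4z.png",cv2.resize(p[80:155,400:540,::-1],None,fx=5,fy=5,interpolation=cv2.INTER_CUBIC))
def B(P): P=P-O; return np.array([P@XB,P@YB,P[2]])
print("cam",B(ray("wrist",320,200,k)[0]))
for v in range(90,130,2): print(v,B(dep("wrist",250,v,D)),B(dep("wrist",415,v,D)),B(dep("wrist",482,v,D)))
E
```

```text
12.2833
cam [-0.3423 -0.0594  0.2366]
90 [-0.0268  0.0014  0.2436] [-0.0254 -0.1431  0.2439] [-0.0305 -0.2009  0.2448]
92 [-0.0288  0.001   0.2419] [-0.0294 -0.1421  0.2422] [-0.0308 -0.2009  0.2431]
94 [-0.0318  0.0005  0.2402] [-0.0332 -0.1412  0.2404] [-0.0308 -0.2011  0.2414]
96 [-0.0341  0.0002  0.2385] [-0.0352 -0.1408  0.2387] [-0.0323 -0.2006  0.2397]
98 [-0.0345  0.0002  0.2368] [-0.035  -0.141   0.2371] [-0.0453 -0.1949  0.2379]
100 [-0.0435 -0.0015  0.2352] [-0.0442 -0.1386  0.2355] [-0.0482 -0.1937  0.2363]
102 [-0.0441 -0.0015  0.2336] [-0.0454 -0.1384  0.2339] [-0.0493 -0.1934  0.2347]
104 [-0.0449 -0.0016  0.232 ] [-0.0452 -0.1386  0.2322] [-0.0498 -0.1934  0.2331]
106 [-0.0443 -0.0014  0.2304] [-0.0458 -0.1385  0.2306] [-0.0488 -0.194   0.2315]
108 [-0.0442 -0.0013  0.2287] [-0.0434 -0.1393  0.2289] [-0.0478 -0.1947  0.2298]
110 [0.2363 0.0535 0.2182] [-0.0432 -0.1394  0.2273] [-0.042  -0.1975  0.228 ]
112 [0.2364 0.0537 0.215 ] [ 0.1906 -0.2022  0.2171] [-0.0334 -0.2017  0.2261]
114 [0.2377 0.0541 0.2118] [ 0.1871 -0.2014  0.2143] [-0.0352 -0.201   0.2244]
116 [0.2372 0.0542 0.2086] [ 0.1882 -0.2019  0.2113] [-0.0344 -0.2016  0.2227]
118 [0.2379 0.0545 0.2053] [ 0.1886 -0.2022  0.2084] [ 1.7153 -1.0109  0.1322]
120 [0.2368 0.0544 0.2022] [ 0.1862 -0.2018  0.2056] [ 1.7157 -1.0124  0.1207]
122 [0.2374 0.0547 0.1989] [ 0.1869 -0.2022  0.2026] [ 1.7131 -1.0125  0.1093]
124 [0.2377 0.0549 0.1957] [ 0.1836 -0.2015  0.1999] [ 1.7152 -1.0148  0.0975]
126 [0.2351 0.0545 0.1926] [ 0.1848 -0.202   0.1968] [ 1.718  -1.0176  0.0857]
128 [0.2379 0.0552 0.1892] [ 0.1833 -0.2018  0.194 ] [ 1.7141 -1.0171  0.0744]
```

View pics/w4.png

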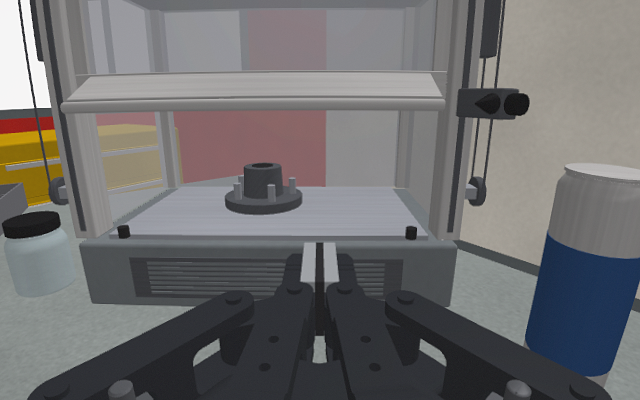

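View pics/w4z.png

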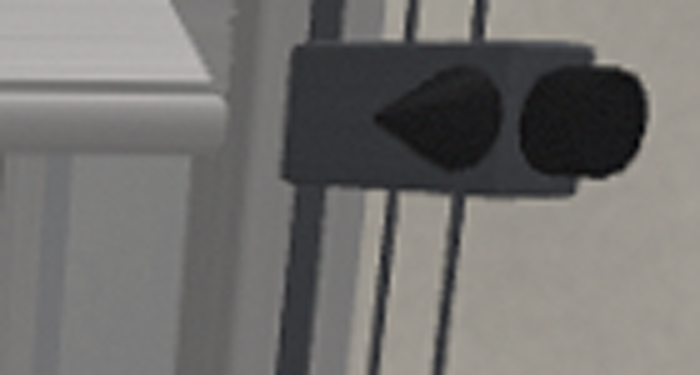

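The lip's underside sits at about row 110.4 (z ≈ 0.227) and the pointer tip at about (475,103.4) (z ≈ 0.2335). That leaves about 6 mm to go, so I'll nudge it up once more.

```bash
python3 - <<'E'
from h import *
import pickle
manip.move_l(W(-.15,0,.19),None,.12)
manip.move_l(W(-.13,0,.205),None,.12)
manip.move_l(W(-.018,0,.205),None,.12)
manip.move_l(W(-.018,0,.2203),None,.03); manip.dwell(.2); print(manip.current_ee_pos())
manip.move_l(W(-.018,0,.212),None,.04)
manip.move_l(W(-.15,0,.19),None,.12)
manip.move_l(W(-.2,-.06,.165),None,.12); manip.dwell(.2)
p,D=manip.grab_frame("wrist"); print(manip.current_time())
cv2.imwrite("pics/w5.png",p[:,:,::-1]); cv2.imwrite("pics/w5z.png",cv2.resize(p[80:155,400:540,::-1],None,fx=5,fy=5,interpolation=cv2.INTER_CUBIC))
for n in ["spray_can","bolt_jar","hub"]: print(n,[(np.round(r["at"],4),round(r["confidence"],2)) for r in manip.look_for("wrist",n)[:1]])
q,_=manip.grab_frame("scene"); cv2.imwrite("pics/s5.png",q[:,:,::-1])
def B(P): P=P-O; return np.array([P@XB,P@YB,P[2]])
for v in range(92,112,2): print(v,B(dep("wrist",250,v,D)),B(dep("wrist",415,v,D)))
E
```

```text
[0.5565 0.0329 0.2203]
18.125
spray_can [(array([ 0.6743, -0.2101,  0.1241]), 0.75)]
bolt_jar [(array([0.3647, 0.2552, 0.0565]), 0.97)]
hub [(array([0.6233, 0.1438, 0.1081]), 0.63)]
92 [-0.0432 -0.002   0.2415] [-0.0442 -0.1385  0.2418]
94 [-0.0434 -0.0019  0.2399] [-0.0451 -0.1384  0.2402]
96 [-0.0448 -0.0021  0.2383] [-0.0449 -0.1385  0.2386]
98 [-0.0455 -0.0022  0.2367] [-0.0459 -0.1384  0.237 ]
100 [-0.0453 -0.0021  0.2351] [-0.0451 -0.1387  0.2354]
102 [-0.0431 -0.0016  0.2335] [-0.0435 -0.1392  0.2337]
104 [0.2369 0.0529 0.2275] [ 0.193  -0.2024  0.2286]
106 [0.2365 0.053  0.2244] [ 0.1925 -0.2025  0.2257]
108 [0.2365 0.0531 0.2212] [ 0.191  -0.2023  0.2228]
110 [0.2374 0.0534 0.218 ] [ 0.1923 -0.2028  0.2199]
```

View pics/w5z.png

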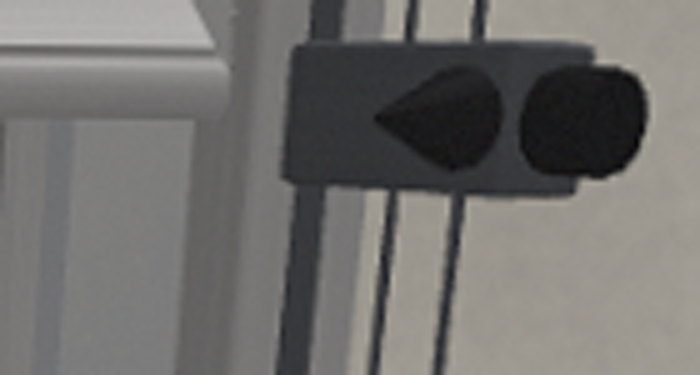

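View pics/s5.png

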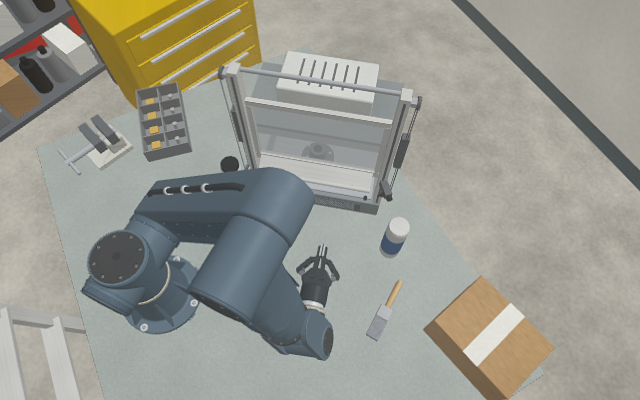

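The underside of the lip (about row 103.6) and the pointer tip (row 103.4) are now level. The can (395,238), brush (385,310), jar and hub are where they were, and the arm is clear. Handing in.

```bash
python3 - <<'E'
from h import *
print(manip.current_joint_vel(), manip.current_force()); manip.sign_off(); print(manip.current_time())
E
```

```text
[-0.0005  0.0008 -0.0014  0.0009  0.0006 -0.0004] [-0.5054 -0.118  -0.112 ]
the job is handed in; nothing more can be done
the job is handed in; nothing more can be done
```

I pushed the window up from beneath the lip with the closed fingertips, in two stages. The first stopped about 6 mm short so I could measure it, and the second brought it level. I then backed the arm away and handed the job in at about 18.3 s; no verdict is reported.

**Last checks:** in the last wrist picture, the lip's underside and the pointer's tip are within about 0.5 mm of each other, at a height of about 0.233 m. The can and brush show no shift in the scene view. I judged the jar and hub by eye from the pictures rather than measuring how far they moved. The arm was at rest and clear, with only about 0.5 N on the wrist sensor, which is noise level.

**Disagreements:**
- The window started about 10 mm open, with the lip's underside at about 0.110 m rather than the 0.100 m of a shut window.
- The pointer tip appeared about 20 mm further right along the front than its stated position. I took its height directly from the pictures.
- The wrist force readings taken after each push showed no clear push force. I relied on the lip's measured rise as evidence of contact.

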